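# Put the food processor together

### The arm

A 7-joint arm with a two-finger parallel gripper is mounted at the origin on the work surface. World frame = base frame: x ahead of the robot, y to its left, z up, the work surface at z = 0. Lengths are in mm, angles in rad, forces in N, time in s.
With the tool pointing down it reaches from about 425 to 875 mm from the base axis. Payload 4.7 kg.
Tool frame: the origin (TCP) lies at the very end of the fingers, on their centre line; the grasp point (between the pads) lies 19 mm behind it (ctrl.grip_point_offset is the distance from the TCP to the grasp point, in mm); z points along the fingers, y is the line along which they close (so a half turn about z gives the same grasp; the last joint's range is limited). The gripper opens to 85 mm and grips with 20 to 120 N. Pads are 22 mm wide; open, the fingers measure 114 mm over their backs; the gripper's body (76 mm by 85 mm) begins 54 mm behind the grasp point. The pads swing forward as they close: fully open they stand 13 mm farther back than shut.
Start: joints at [1.165, 0.321, -0.07, 1.45, 0.023, 1.371, -0.057], TCP at [264.909, -593.589, 231.349] pointing down, gripper open.
Joint ranges: [-2.86, 2.86], [-0.3, 2.09], [-1.38, 1.24], [0.06, 2.45], [-1.56, 4.7], [0.09, 2.05], [-2.69, 2.69]. Speed limits (rad/s): [2.57, 2.57, 3.14, 3.14, 3.14, 3.14, 3.14].

### API

Orientations are given as a unit quaternion [w, x, y, z].
In Python, from plant import ctrl gives the robot as it stands.
- The arm moves only by the tool jog_arm, never from a script. Its argument "series" is a list of rows, each a list of 5 numbers: the shift along the tool's x, y, z in mm, then the turn about the tool's z in degrees, then the opening, from 0 (shut) to 1 (fully open). In form: [[x, y, z, spin, grip], ...]. A call has 1 to 20 rows; each row is the pose to reach, as a shift and turn from the pose commanded when the call began, along the tool's axes at that moment; what a row does not reach only later rows make up. A row lasts 1/12 s, in which the tool goes at most 41.7 mm and 7.16 degrees, less where a joint would pass 70% of its speed; a pose out of reach is approached as far as the arm can. A call with a gripper value outside its range is refused whole. The fingers move at their own pace and stop on an object; the grip force is fixed at half the most. Time passes only in rows, so rows that repeat a pose let the fingers close. It gives the time, the measured TCP pose, the force, the opening and the grip force at its end, in the units of the state.
- ctrl.observe(): the state, without advancing time (a new reading comes with each control period).
- ctrl.read_camera(name): name is "scene" or "top" or "wrist"; returns a dict with "img" (384x512x3 uint8, red, green, blue), "range_z" (384x512 float32, mm along the optical axis (not along the pixel's ray), 0 where there is no reading), "camera_matrix" (3x3 intrinsics, pixels), "R" (3x3) and "t" (3): a world point X has camera coordinates R X + t. Camera axes: x right, y down, z forward; pixel columns grow to the right and rows downward; lengths in mm; the calibration is good to about 2 mm. A picture is of the moment at which its call begins.
- ctrl.finish_job(): hands the job in; it is judged then, once.
The state is a dict: "time_s": time; "joints": joint angles; "qd": joint speeds; "joint_efforts": joint torques, N m; "tcp_pos": TCP position; "tcp_rot": TCP orientation; "force": force on the tool from outside, world axes, zero at the start; "moment": the same for the moment, N m; "gripper_width": finger opening in mm; "grasp_force": force on a finger pad.
Only numpy, scipy, OpenCV 4.12 (cv2) and the standard library are available. Lean on these libraries where they do the work, as an engineer would, in place of code of your own. Each camera call takes 0.05 s, during which the arm holds its last target. There are 200 camera calls.

### The job

Put the food processor together: set the clear bowl flat on the red motor base with both yellow pegs inside the sockets in its foot (handle on either side), then slide the orange collar down the steel spindle until it rests on the bowl's centre tube, and last the slicing disc, hub upward, down the spindle until it lies flat on the collar. Let go of everything, and leave the pot, storage tub and amber jar where they stand.

Things in the scene. Friction and masses are not known exactly. Their poses are not given: they have to be found in the camera images.
- base: Motor base, fixed: round red housing, 170 mm across at the foot, 152 mm at its flat top, 80 mm high; steel dial on its -x side standing out to 97 mm from the axis. Origin: centre of its underside, z up. On the flat top: two yellow pegs in line with the dial (on its x axis, either side of the centre) and a bare steel spindle in the centre.
- peg_a (a point): Tip of the yellow peg at x = +40 mm, y = 0 of the base: 10 mm in diameter, 13 mm high over the flat top, last 4 mm tapered.
- peg_b (a point): Tip of the other peg, alike, at x = -40 mm, y = 0 of the base.
- spindle_tip (a point): Tip of the fixed upright steel spindle, 10 mm in diameter, on the axis of the base, 194 mm above the base's origin (114 mm above the flat top); last 8 mm tapered.
- bowl: Loose clear round bowl, white rim, foot and centre tube, 0.25 to 0.5 kg, upright on the worktop. 153 mm across, rim 80 mm above its underside, wall 4 mm, inside 132 mm wide low down, 142 mm at the rim; inner floor at 16.5 mm. Origin: centre of its underside, z up; handle on its -x side. Seated, its underside lies on the base's flat top, x axes in line, either way round.
- tube_top (a point): Top centre of the bowl's centre tube, on the bowl's z axis 75 mm above its underside. Tube: 28 mm outside diameter, 17 mm bore, narrowing to a 14 mm square hole in the foot (lowest 16 mm), right through; can be gripped from above inside the bowl. With the bowl seated the spindle stands 39 mm out of it.
- socket_a (a point): Mouth, in the bowl's underside, of a peg socket at x = +40 mm, y = 0 of the bowl: 14 mm square, 16 mm deep, opening downward (not visible from above; the two sockets lie in line with the handle).
- socket_b (a point): The other socket, alike, at x = -40 mm, y = 0 of the bowl (handle side).
- bowl_handle (a point): Middle of the upright grip of the bowl's black D-handle (14 mm bar), at x = -108 mm, y = 0, 49 mm above the bowl's underside; the grip runs from 32 to 66 mm and the handle reaches out to x = -115 mm.
- collar: Loose orange plastic ring (spacer collar), 40 mm outside diameter, 14 mm bore, 20 mm high, 50 g, lying flat on the worktop. Origin: centre of its underside, z along the bore. Either end may be up. Goes on before the disc.
- collar_mid (a point): Middle of the collar, on its axis, 10 mm above its underside.
- disc: Loose slicing disc, 120 g: flat grey metal plate 104 mm in diameter, 4 mm thick, with a blue round hub on its upper side, 30 mm in diameter and 22 mm high; a 14 mm bore runs right through both. It lies on the worktop hub upward. Origin: centre of its underside, z up. Grip it by the hub. Seated on the collar, its underside is 95 mm above the bowl's.
- hub_top (a point): Centre of the top of the disc's hub, 26 mm above the disc's underside.
- pot: Bystander: open stainless steel pot, 180 mm across, 110 mm high, wire loop handles on its +x and -x sides reaching to 129 mm from the axis; origin at the centre of its underside.
- tub: Bystander: closed clear storage tub with a white lid, 90 x 120 x 66 mm; origin at the centre of its underside.
- jar: Bystander: closed amber glass jar with a black lid, 76 mm across, 130 mm high; origin at the centre of its underside.

How it is judged:
By the outcome, as a careful person would: the job done as asked, in the order asked, and still so for the second after the job is handed in, with the robot touching nothing.
It also fails if it takes over 72 s, if anything falls off the work surface, if the arm or the gripper's body presses on something with over 40 N, if the wrist force passes 120 N, or if a joint passes its speed limit or range.

## Working session

There is one attempt and no reset: what is moved stays moved. The work goes in short steps, Python scripts to look and compute and a tool call to move; the robot and the scene stay as the last step left them, time stands still between calls to the robot, and variables do not carry over. Pictures are saved under pics/ and viewed, at most 12 in all, crops included, and the job is handed in when it is done.

Besides the shell and the picture viewer there is one more tool, called as a command line: name --pt "numbers of a row" for each row, then --argument value for the rest. jog_arm: Moves the arm, as the interface text tells. Its arguments: {"type":"object","properties":{"series":{"type":"array","items":{"type":"array","items":{"type":"number"}}}},"required":["series"]}

```bash
ls; mkdir -p pics
cat > h.py <<'E'
import numpy as np, cv2
from plant import ctrl
def cam(n):
    c=ctrl.read_camera(n); c={k:(np.array(v) if k!='img' else v) for k,v in c.items()}; return c
def save(c,f): cv2.imwrite('pics/'+f,c['img'][:,:,::-1])
def cloud(c):
    K=c['camera_matrix'];h,w=c['range_z'].shape;u,v=np.meshgrid(np.arange(w),np.arange(h))
    z=c['range_z'];P=np.stack([(u-K[0,2])/K[0,0]*z,(v-K[1,2])/K[1,1]*z,z],-1)
    return (P-c['t'])@c['R']   # R^T (p-t)
def ray(c,u,v,Z):
    d=c['R'].T@np.linalg.inv(c['camera_matrix'])@np.array([u,v,1.]);o=-c['R'].T@c['t']
    return o+d*(Z-o[2])/d[2]
def proj(c,X):
    p=c['camera_matrix']@(c['R']@np.array(X,float)+c['t']);return p[:2]/p[2]
E
python3 - <<'E'
from h import *
print(ctrl.observe())
a=cam('top');b=cam('scene')
save(a,'top0.png');save(b,'scene0.png')
for c in(a,b):print(c['camera_matrix'],-c['R'].T@c['t'],c['R'])
E
```

```text
pics
{'time_s': 0.0, 'joints': array([ 1.1650938 ,  0.32181902, -0.07007974,  1.45163691,  0.02257891,
        1.37083016, -0.05691506]), 'qd': array([ 0.00064837,  0.00037262, -0.00035116,  0.00064077,  0.00127348,
       -0.00112373,  0.00018225]), 'joint_efforts': array([ 3.70243861e-04, -4.93584788e+01, -3.82337803e-01, -3.14329684e+01,
        1.27703141e-02,  1.12908558e-02,  2.19459821e-05]), 'tcp_pos': array([ 264.66875327, -593.09212583,  230.24517539]), 'tcp_rot': array([-9.23365497e-04,  9.78050452e-01,  2.08366032e-01, -2.37326466e-04]), 'force': array([-0.62443713, -0.35742979, -0.61326984]), 'moment': array([-0.03314779, -0.02257064, -0.0029628 ]), 'grasp_force': 0.0, 'gripper_width': 85.50268365332572}
[[496.7204846    0.         260.0373324 ]
 [  0.         496.7204846  189.95422285]
 [  0.           0.           1.        ]] [ 373.24768138   30.44444357 1608.03251827] [[ 0.01439381 -0.99985667  0.00891385]
 [-0.98999854 -0.015502   -0.14022331]
 [ 0.1403414  -0.00680635 -0.99007978]]
[[454.49826331   0.         264.33764149]
 [  0.         454.49826331 192.03428692]
 [  0.           0.           1.        ]] [1682.62005531 -139.81157426  903.54344131] [[ 0.14386051  0.98945532  0.01680228]
 [ 0.5666049  -0.06843664 -0.82114268]
 [-0.81133411  0.12765026 -0.57047557]]
```

View pics/top0.png

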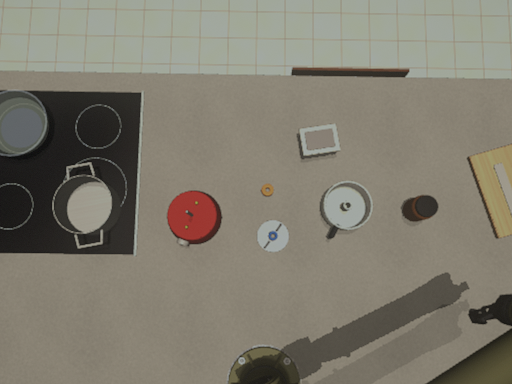

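View pics/scene0.png

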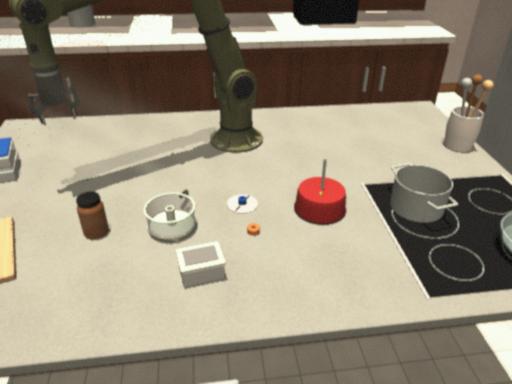

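The top view shows the base at (194,216) with its dial at (183,241), the bowl at (346,206) with its handle at (333,231), the collar at (267,189) and the disc at (272,236). The jar is at (422,207) and the tub at (319,140). The scene view shows the same layout.

```bash
cat > m.py <<'E'
from h import *
c=cam('top');hsv=cv2.cvtColor(c['img'],cv2.COLOR_RGB2HSV);P=cloud(c);H,S,V=[hsv[...,i].astype(int) for i in range(3)]
v,u=np.mgrid[:384,:512]
def blob(name,m,Z,box):
    m=m&(u>box[0])&(u<box[1])&(v>box[2])&(v<box[3]);
    n,l,st,ce=cv2.connectedComponentsWithStats(m.astype(np.uint8))
    for i in range(1,n):
        if st[i,4]>=4:
            (cu,cv_),r=cv2.minEnclosingCircle(np.argwhere(l==i)[:,::-1].astype(np.float32))
            print(name,st[i,4],ce[i].round(1),'centroid->',ray(c,*ce[i],Z).round(1),'circ->',ray(c,cu,cv_,Z).round(1),'r',round(r,1),'depth med',np.median(P[l==i],0).round(1))
red=((H<8)|(H>172))&(S>150)&(V>60)
blob('base',red&(P[...,2]>74)&(P[...,2]<90),80,(150,240,170,260))
blob('peg',(H>18)&(H<35)&(S>120)&(V>90),91,(150,240,170,260))
blob('dial',(S<60)&(V>130)&(P[...,2]>15),40,(172,196,234,250))
blob('collar',(H>5)&(H<22)&(S>150),20,(255,280,178,200))
blob('hub',(H>100)&(H<130)&(S>90),26,(255,290,220,252))
blob('rim',(P[...,2]>70)&(P[...,2]<90),80,(310,385,170,245))
blob('handle',(V<70)&(P[...,2]>30),66,(322,342,222,242))
blob('discplate',(P[...,2]>2.),4,(250,295,215,258))
blob('jar',(P[...,2]>110),130,(395,445,185,230))
blob('tub',(P[...,2]>50),66,(290,350,115,165))
blob('pot',(P[...,2]>95),110,(40,130,150,260))
for n,b in(('t',(150,400,110,260)),):
    cr=c['img'][b[2]:b[3],b[0]:b[1],::-1];cv2.imwrite('pics/crop1.png',cv2.resize(cr,None,fx=3.1,fy=3.1,interpolation=cv2.INTER_CUBIC))
E
python3 m.py
```

```text
base 1757 [192. 215.] centroid-> [508.7 228.5  80. ] circ-> [509.3 229.1  80. ] r 24.8 depth med [508.  227.9  80.2]
peg 6 [196.  202.5] centroid-> [546.3 216.   91. ] circ-> [546.3 216.   91. ] r 1.1 depth med [546.5 216.3  90.2]
peg 7 [186.  226.7] centroid-> [471.6 244.1  91. ] circ-> [471.5 244.1  91. ] r 1.3 depth med [471.1 243.3  89.6]
dial 32 [182.  241.5] centroid-> [428.3 262.2  40. ] circ-> [428.3 262.2  40. ] r 4.0 depth med [426.6 259.6  52.4]
collar 9 [262.6 190. ] centroid-> [598.3  11.4  20. ] circ-> [598.4   8.3  20. ] r 4.0 depth med [598.4  12.9  18.8]
hub 40 [272.5 235.2] centroid-> [453.  -22.1  26. ] circ-> [453.1 -22.1  26. ] r 4.1 depth med [453.6 -22.2  26.6]
rim 369 [347.7 207. ] centroid-> [ 540.9 -252.2   80. ] circ-> [ 531.5 -245.4   80. ] r 30.2 depth med [ 538.  -246.9   78.6]
rim 18 [345.3 203.6] centroid-> [ 551.2 -245.1   80. ] circ-> [ 551.6 -247.1   80. ] r 4.0 depth med [ 551.9 -245.3   74.7]
rim 15 [350.9 204.7] centroid-> [ 548.  -262.2   80. ] circ-> [ 548.7 -258.    80. ] r 3.5 depth med [ 548.  -263.3   74.2]
handle 62 [332.9 231.5] centroid-
[... 2525 characters left out ...]
8] centroid-> [387.7  30.9   4. ] circ-> [386.9  30.9   4. ] r 1.8 depth med [388.5  30.9   3.5]
discplate 8 [266.  255.9] centroid-> [387.8  -2.7   4. ] circ-> [385.8  -2.8   4. ] r 3.0 depth med [387.4  -2.7   3.8]
jar 412 [426.5 205.4] centroid-> [ 543.8 -479.9  130. ] circ-> [ 544.4 -479.   130. ] r 11.9 depth med [ 544.7 -480.   129.6]
tub 1046 [319.7 139. ] centroid-> [ 758.8 -167.7   66. ] circ-> [ 758.7 -167.2   66. ] r 22.8 depth med [ 758.4 -168.2   65.2]
pot 392 [ 80.6 202.9] centroid-> [537.6 562.2 110. ] circ-> [535.8 555.  110. ] r 30.8 depth med [539.4 577.8 106.9]
pot 4 [ 96.5 242.8] centroid-> [418.4 507.1 110. ] circ-> [417.7 507.1 110. ] r 1.1 depth med [416.6 509.8  96.8]
```

View pics/crop1.png

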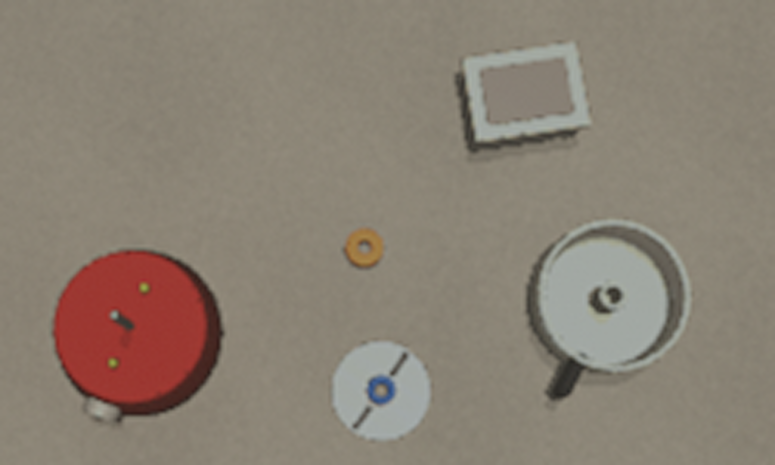

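jog_arm --pt "395 -199 -90 0 1" --pt "395 -199 -90 0 1" --pt "395 -199 -90 0 1" --pt "395 -199 -90 0 1" --pt "395 -199 -90 0 1" --pt "395 -199 -90 0 1" --pt "395 -199 -90 0 1" --pt "395 -199 -90 0 1" --pt "395 -199 -90 0 1" --pt "395 -199 -90 0 1" --pt "395 -199 -90 0 1" --pt "395 -199 -90 0 1" --pt "395 -199 -90 0 1" --pt "395 -199 -90 0 1" --pt "395 -199 -90 0 1" --pt "395 -199 -90 0 1"

```text
time_s: 1.48
tcp_pos: [543.3, -252.7, 320.9]
tcp_rot: [0.0, 0.978, 0.207, -0.001]
force: [-0.6, -0.9, 0.5]
gripper_width: 85.6
grasp_force: 0.0
```

Run:
```python
from h import *
o=ctrl.observe();print(o['tcp_pos'],o['tcp_rot'],o['joints'])
c=cam('wrist');save(c,'w1.png');print(-c['R'].T@c['t']);print(c['R'])
```

```text
[ 543.34681224 -252.68902885  320.86030223] [ 6.63930730e-05  9.78376828e-01  2.06829580e-01 -5.50405606e-04] [ 0.68284536  0.20493315 -0.3476776   1.42860828  0.0701677   1.52099538
 -0.81580195]
[ 604.92120199 -224.85422768  463.87052856]
[[ 4.04245132e-01 -9.14650533e-01  5.25399108e-04]
 [-8.81512048e-01 -3.89445674e-01  2.66961751e-01]
 [-2.43972093e-01 -1.08381134e-01 -9.63706982e-01]]
```

View pics/w1.png

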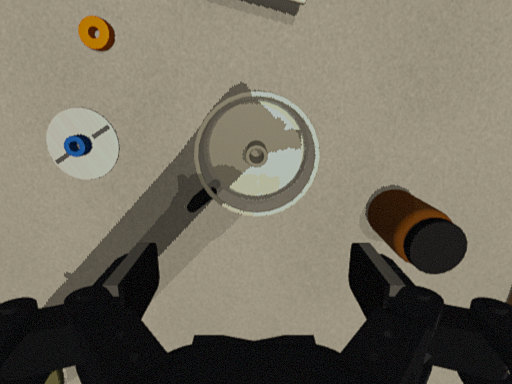

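The wrist view shows the bowl rim centred near (258,153), the tube at (257,155), the handle at (202,198), the hub at (77,146) and the collar at (96,33).

```bash
cat > w.py <<'E'
from h import *
c=cam('wrist');P=cloud(c);hsv=cv2.cvtColor(c['img'],cv2.COLOR_RGB2HSV);H,S,V=[hsv[...,i].astype(int) for i in range(3)]
v,u=np.mgrid[:384,:512]
def fit(p):
    for _ in range(4):
        A=np.c_[2*p[:,:2],np.ones(len(p))];s=np.linalg.lstsq(A,(p[:,:2]**2).sum(1),rcond=None)[0];r=np.sqrt(s[2]+s[:2]@s[:2])
        e=abs(np.hypot(*(p[:,:2]-s[:2]).T)-r);p=p[e<max(2.5*np.median(e),1)]
    return s[:2].round(1),round(r,1),len(p)
def outline(m,Z):   # ellipse centre -> ray on plane
    n,l,st,_=cv2.connectedComponentsWithStats(m.astype(np.uint8));i=1+st[1:,4].argmax()
    k=max(cv2.findContours((l==i).astype(np.uint8),cv2.RETR_EXTERNAL,cv2.CHAIN_APPROX_NONE)[0],key=len)[:,0]
    return fit(np.array([ray(c,a,b,Z) for a,b in k]))
if __name__=='__main__':
    B=(u>185)&(u<330)&(v>80)&(v<225)
    Z=P[...,2]
    print('rim',fit(P[B&(Z>77)&(Z<84)]))
    m=B&(np.hypot(u-257,v-155)<18)&(Z>70)&(Z<80);print('tube',fit(P[m]),P[m].mean(0),np.median(Z[m]))
    m=B&(V<60)&(Z>30)&(u<225)&(v>170);print('handle',P[m].mean(0),m.sum(),[P[m][P[m][:,0].argmin()]])
    m=(H>100)&(H<130)&(S>120)&(u<150);print('hub',P[m&(Z>24)&(Z<30)].mean(0),fit(P[m&(Z>24)]),)
    m=(H>5)&(H<22)&(S>180)&(u<150);print('collar',P[m&(Z>18)].mean(0),fit(P[m&(Z>18)]))
    m=(u<130)&(v>95)&(v<190)&(V>170)&(S<40)
    print('disc',outline(m,4))
E
python3 w.py
```

```text
rim (array([ 550.7, -252.7]), np.float64(72.9), 1903)
tube (array([ 550.9, -252.7]), np.float64(11.6), 249) [ 550.90544369 -252.71925068   75.19424104] 75.36419834842023
handle [ 468.90508828 -209.40806778   69.83380627] 359 [array([ 448.31425208, -200.77782406,   68.74899185])]
hub [456.46454604 -23.31357413  26.2738891 ] (array([558.9, -91. ]), np.float64(122.7), 808)
collar [595.62815834 -30.50636968  67.01114407] (array([ 580.4, -108.4]), np.float64(107.8), 808)
disc (array([455.6, -22. ]), np.float64(50.3), 191)
```

jog_arm --pt "7 3 0 0 0.75" --pt "7 3 40 0 0.75" --pt "7 3 80 0 0.75" --pt "7 3 120 0 0.75" --pt "7 3 160 0 0.75" --pt "7 3 180 0 0.75" --pt "7 3 200 0 0.75" --pt "7 3 220 0 0.75" --pt "7 3 240 0 0.75" --pt "7 3 260 0 0.75" --pt "7 3 274 0 0.75" --pt "7 3 274 0 0.75" --pt "7 3 274 0 0.75"

```text
time_s: 2.67
tcp_pos: [551.9, -250.7, 46.6]
tcp_rot: [-0.001, 0.978, 0.208, -0.001]
force: [-0.4, 0.3, 0.1]
gripper_width: 64.5
grasp_force: 0.0
```

jog_arm --pt "-2 1.5 0 0 0.75" --pt "-2 1.5 0 0 0" --pt "-2 1.5 0 0 0" --pt "-2 1.5 0 0 0" --pt "-2 1.5 0 0 0" --pt "-2 1.5 0 0 0" --pt "-2 1.5 0 0 0" --pt "-2 1.5 0 0 0" --pt "-2 1.5 0 0 0" --pt "-2 1.5 0 0 0"

```text
time_s: 3.5
tcp_pos: [551.6, -253.2, 48.7]
tcp_rot: [0.001, 0.978, 0.208, 0.001]
force: [-1.6, 0.5, 5.7]
gripper_width: 25.7
grasp_force: 59.5
```

jog_arm --pt "0 0 -10 0 0" --pt "0 0 -30 0 0" --pt "0 0 -55 0 0" --pt "0 0 -80 0 0" --pt "0 0 -105 0 0" --pt "0 0 -130 0 0" --pt "0 0 -155 0 0" --pt "0 0 -180 0 0" --pt "0 0 -200 0 0" --pt "0 0 -215 0 0" --pt "0 0 -220 0 0" --pt "0 0 -220 0 0"

```text
time_s: 4.5
tcp_pos: [551.2, -252.9, 268.4]
tcp_rot: [0.001, 0.978, 0.208, 0.001]
force: [1.0, -0.4, -4.2]
gripper_width: 26.2
grasp_force: 59.7
```

Run:
```python
from h import *
o=ctrl.observe();print(o['tcp_pos'],o['force'],o['gripper_width'],o['joints'])
c=cam('scene');s=c['img'][20:220,90:340];a=cv2.resize(s,None,fx=1.6,fy=2.9)[:, :, ::-1]
t=cam('top');b=cv2.resize(t['img'][150:330,300:430],None,fx=3,fy=3)[:, :, ::-1]
h=min(a.shape[0],b.shape[0]);cv2.imwrite('pics/lift.png',np.hstack([a[:h],b[:h]])[:600,:800])
```

```text
[ 551.22460927 -252.93611357  268.37450881] [ 1.01976554 -0.36392687 -4.23953546] 26.229714310349838 [ 0.68080087  0.231483   -0.35136948  1.50151187  0.08026036  1.42100366
 -0.82460007]
```

View pics/lift.png

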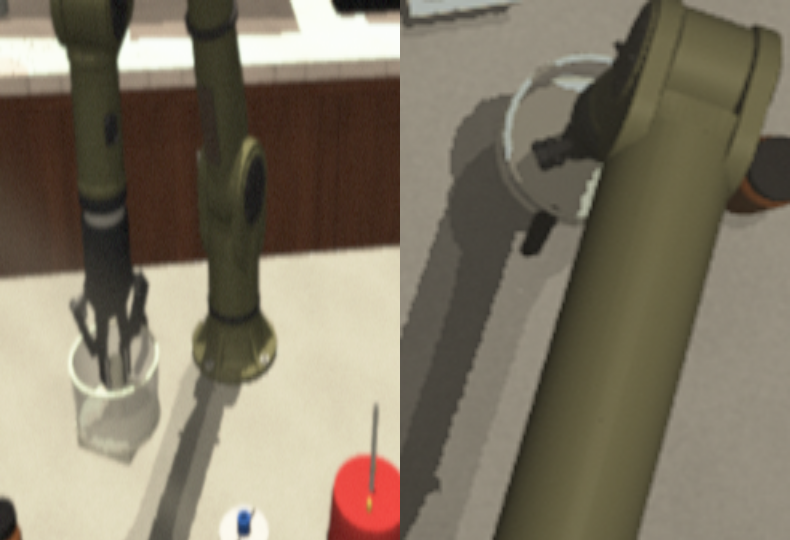

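The bowl hangs level in the gripper and clears the table; the base with its spindle is at lower right. Next I move near the base and look.

jog_arm --pt "10 -30 0 0 0" --pt "20 -65 0 0 0" --pt "30 -105 0 -2 0" --pt "40 -145 0 -4 0" --pt "45 -185 0 -6 0" --pt "50 -225 0 -7 0" --pt "54 -260 0 -7.5 0" --pt "58 -290 0 -7.5 0" --pt "59 -306 0 -7.5 0" --pt "59 -306 0 -7.5 0" --pt "59 -306 0 -7.5 0" --pt "59 -306 0 -7.5 0" --pt "59 -306 0 -7.5 0"

```text
time_s: 5.68
tcp_pos: [480.0, 49.0, 266.5]
tcp_rot: [-0.0, 0.963, 0.271, -0.001]
force: [0.1, 0.6, -3.4]
gripper_width: 25.8
grasp_force: 60.0
```

Run:
```python
from h import *
o=ctrl.observe();print(o['tcp_pos'],o['tcp_rot'],o['gripper_width'],o['joints'])
c=cam('wrist');save(c,'w2.png')
t=cam('top');np.savez('w2.npz',**{'w_'+k:x for k,x in c.items()},**{'t_'+k:x for k,x in t.items()})
```

```text
[479.99134759  49.02617874 266.47389188] [-8.80361751e-05  9.62636686e-01  2.70795306e-01 -7.10758073e-04] 25.808250767745584 [ 0.44479099 -0.03508276 -0.58155159  1.77807912 -0.01955193  1.39429826
 -1.15537506]
```

View pics/w2.png

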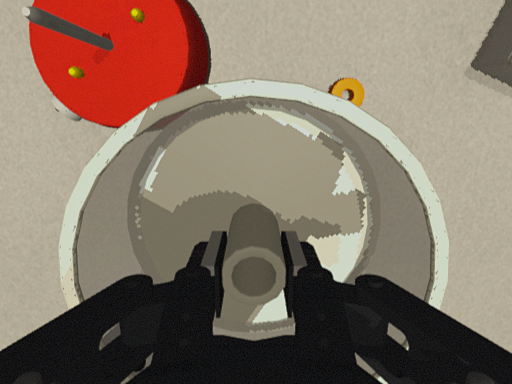

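The wrist view shows the pegs at (76,72) and (137,14), the spindle foot at (110,46) with its tip at (28,13), the held bowl's rim, and the collar at (347,93).

```bash
cat > a.py <<'E'
from h import *
from w import fit
d=np.load('w2.npz');c={k[2:]:d[k] for k in d if k[:2]=='w_'};t={k[2:]:d[k] for k in d if k[:2]=='t_'}
def prep(c):
    h=cv2.cvtColor(c['img'],cv2.COLOR_RGB2HSV).astype(int);return cloud(c),h[...,0],h[...,1],h[...,2]
v,u=np.mgrid[:384,:512]
P,H,S,V=prep(c);Z=P[...,2]
m=(H>22)&(H<35)&(S>150)&(u<200)
n,l,st,ce=cv2.connectedComponentsWithStats(m.astype(np.uint8))
for i in range(1,n):
    if st[i,4]>20:
        q=P[l==i];print('peg',st[i,4],ce[i],'top pts',q[q[:,2]>91.5].mean(0),fit(q[q[:,2]>91.5]))
m=(np.hypot(u-28,v-13)<7)&(Z>188)&(Z<200);print('tip',m.sum(),P[m].mean(0), ray(c,27.5,12.5,194))
m=(u>35)&(u<105)&(v<50)&(Z>100)&(Z<190)
for a,b in((100,120),(120,140),(140,160),(160,180),(180,190)):
    q=P[m&(Z>a)&(Z<b)];print('spindle',a,len(q),q.mean(0) if len(q) else 0)
m=((H<8)|(H>172))&(S>150)&(Z>77)&(Z<83)&(u<230);q=P[m];hull=cv2.convexHull(q[:,:2].astype(np.float32))[:,0];print('basetop hull',fit(hull))
# rim
m=(v>60)&(Z>285)&(Z<320)&(V>150)&(S<60);q=P[m];A=np.c_[q[:,:2],np.ones(len(q))];print('rim',len(q),np.median(q[:,2]),fit(q),'plane',np.linalg.lstsq(A,q[:,2],rcond=None)[0])
m=(np.hypot(u-253,v-275)<30)&(Z>270)&(Z<310);q=P[m];print('tube',len(q),fit(q),np.median(q[:,2]))
m=(H>5)&(H<22)&(S>150)&(u>300)&(v<120)&(Z>17)&(Z<25);print('collar',P[m].mean(0),fit(P[m]))
P,H,S,V=prep(t);Z=P[...,2];cc=proj(t,[480,49,290]);print('bowl px top',cc)
m=(Z>255)&(Z<295)&(V<70)&(np.hypot(u-cc[0],v-cc[1])<60)&(P[...,0]<415)
q=P[m];print('handle top',len(q),q.mean(0) if len(q) else 0)
x0,y0=(cc-60).astype(int);cv2.imwrite('pics/t2.png',cv2.resize(t['img'][y0:y0+130,x0-40:x0+110,::-1],None,fx=4,fy=4))
E
sed -i 's/^c=cam.*/def _r(c):\n    pass/;' w.py
python3 - <<'E'
s=open('w.py').read()
f=s[s.index('def fit'):s.index('def outline')]
open('w.py','w').write('import numpy as np\n'+f)
E
python3 a.py
```

```text
peg 118 [137.00847458  14.5       ] top pts [549.32977241 215.36126452  92.93364168] (array([549.3, 215.5]), np.float64(2.9), 54)
peg 114 [75.57017544 71.73684211] top pts [475.09083213 243.91759158  92.84424638] (array([475.2, 244. ]), np.float64(2.8), 39)
tip 129 [512.28745592 229.2909109  193.4666466 ] [512.06663643 229.44563433 194.        ]
spindle 100 138 [512.63532354 226.6671115  110.22942553]
spindle 120 169 [512.66594655 226.70271522 130.19041134]
spindle 140 217 [512.62966125 226.69467231 150.15274644]
spindle 160 278 [512.7477809  226.69408645 170.33842233]
spindle 180 182 [512.81671824 226.83598359 185.02554637]
basetop hull (array([512.7, 229.7]), np.float64(75.6), 36)
rim 10083 298.1528211162912 (array([480.1,  49.7]), np.float64(72.8), 10016) plane [-8.70530963e-04 -9.51825916e-04  2.98650894e+02]
tube 2551 (array([481. ,  50.3]), np.float64(10.5), 1788) 292.52074678105225
collar [610.51335742  -2.7546565   20.46755601] (array([606.,  -3.]), np.float64(13.8), 383)
bowl px top [249.21140364 219.62867305]
handle top 0 0
```

View pics/t2.png

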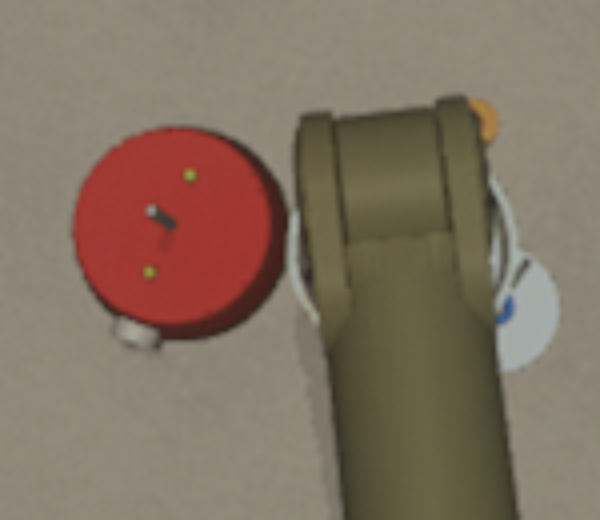

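jog_arm --pt "25 -28 0 0 0" --pt "55 -62 0 0.5 0" --pt "85 -96 0 1 0" --pt "105 -120 0 1 0" --pt "117 -132 0 1 0" --pt "121.3 -136.7 0 1 0" --pt "121.3 -136.7 0 1 0" --pt "121.3 -136.7 0 1 0" --pt "121.3 -136.7 0 1 0"

```text
time_s: 6.53
tcp_pos: [512.5, 227.9, 266.9]
tcp_rot: [0.001, 0.965, 0.262, -0.0]
force: [-0.4, -0.6, -4.4]
gripper_width: 25.3
grasp_force: 60.1
```

```bash
cat > b.py <<'E'
from h import *
from w import fit
import sys
o=ctrl.observe();print(o['tcp_pos'],o['tcp_rot'],o['force'],o['moment'])
c=cam('wrist');P=cloud(c);Z=P[...,2];v,u=np.mgrid[:384,:512];h=cv2.cvtColor(c['img'],cv2.COLOR_RGB2HSV).astype(int)
lo=float(sys.argv[1])
m=(v>60)&(abs(Z-lo)<12)&(h[...,2]>150)&(h[...,1]<60);q=P[m];print('rim',fit(q),np.median(q[:,2]))
A=np.c_[q[:,:2]-q[:,:2].mean(0),np.ones(len(q))];print('tilt',np.linalg.lstsq(A,q[:,2],rcond=None)[0])
t=cam('top');P=cloud(t);Z=P[...,2];h=cv2.cvtColor(t['img'],cv2.COLOR_RGB2HSV).astype(int);v,u=np.mgrid[:384,:512]
cx=o['tcp_pos'];m=(h[...,2]<75)&(abs(Z-(lo-13))<25)&(np.hypot(P[...,0]-cx[0],P[...,1]-cx[1])<125)&(np.hypot(P[...,0]-cx[0],P[...,1]-cx[1])>82)
q=P[m];print('dark top',len(q),q.mean(0) if len(q) else 0)
s=cam('scene');p=proj(s,[cx[0],cx[1],cx[2]-40]).astype(int)
x,y=max(p[0]-70,0),max(p[1]-90,0)
a=cv2.resize(s['img'][y:y+150,x:x+140],None,fx=4,fy=4)[:600];p=proj(t,cx).astype(int);b=cv2.resize(t['img'][p[1]-60:p[1]+60,p[0]-25:p[0]+25],None,fx=4,fy=5)
cv2.imwrite('pics/'+sys.argv[2],np.hstack([a[:,:,::-1],b[:600,:,::-1]]))
E
python3 b.py 298 over.png
```

```text
[512.46590726 227.93228599 266.94258765] [ 7.87485092e-04  9.65116149e-01  2.61820603e-01 -4.13480186e-04] [-0.4329091  -0.56289881 -4.44010368] [-0.02478216 -0.03987856 -0.06787197]
rim (array([512.5, 228.6]), np.float64(72.8), 9652) 298.5856426233354
tilt [-4.83999853e-04 -3.15894203e-03  2.98568910e+02]
dark top 0 0
```

View pics/over.png

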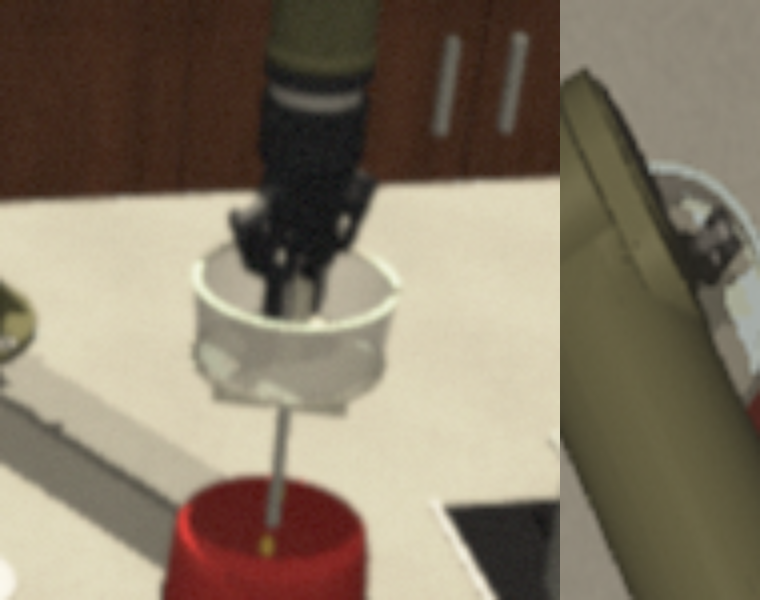

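The bowl hangs over the spindle, which lines up with the middle of its foot. I lower it part way.

jog_arm --pt "0.3 -1 0 0 0" --pt "0.3 -1 8 0 0" --pt "0.3 -1 16 0 0" --pt "0.3 -1 24 0 0" --pt "0.3 -1 32 0 0" --pt "0.3 -1 40 0 0" --pt "0.3 -1 40 0 0"

```text
time_s: 7.27
tcp_pos: [510.6, 230.8, 224.8]
tcp_rot: [0.0, 0.965, 0.264, -0.002]
force: [0.0, -1.2, -4.1]
gripper_width: 25.6
grasp_force: 60.0
```

```bash
python3 b.py 258 d1.png
```

```text
[510.60821526 230.81953383 224.75571431] [ 1.87938074e-04  9.64652243e-01  2.63520003e-01 -1.79541523e-03] [ 0.0065852  -1.21930589 -4.14367642] [-0.08328915 -0.06615276 -0.04879512]
rim (array([510.8, 231.5]), np.float64(72.8), 9377) 256.31379457261454
tilt [-3.87722549e-03 -3.27243417e-03  2.56292170e+02]
dark top 3 [405.55668832 270.5259396  248.80628496]
```

jog_arm --pt "0.3 2.4 0 0 0" --pt "0.3 2.4 10 0 0" --pt "0.3 2.4 20 0 0" --pt "0.3 2.4 30 0 0" --pt "0.3 2.4 40 0 0" --pt "0.3 2.4 50 0 0" --pt "0.3 2.4 60 0 0" --pt "0.3 2.4 70 0 0" --pt "0.3 2.4 72 0 0" --pt "0.3 2.4 72 0 0"

```text
time_s: 8.25
tcp_pos: [512.5, 229.3, 154.1]
tcp_rot: [0.0, 0.965, 0.264, -0.001]
force: [0.1, -0.2, -4.4]
gripper_width: 25.6
grasp_force: 60.1
```

```bash
python3 b.py 184 d2.png
```

```text
[512.49978737 229.30938151 154.10699949] [ 3.39599232e-05  9.64645086e-01  2.63550454e-01 -1.00742554e-03] [ 0.08079985 -0.17680429 -4.4338075 ] [-0.00571031 -0.02889741 -0.00791698]
rim (array([512.6, 230. ]), np.float64(72.8), 9368) 185.69585215523816
tilt [-2.32784335e-03 -2.22025058e-03  1.85681984e+02]
dark top 12 [409.42942869 266.54349066 176.11754941]
```

jog_arm --pt "-0.3 0.3 6 0.3 0" --pt "-0.3 0.3 11 0.3 0" --pt "-0.3 0.3 15 0.3 0" --pt "-0.3 0.3 18 0.3 0" --pt "-0.3 0.3 21 0.3 0" --pt "-0.3 0.3 23 0.3 0" --pt "-0.3 0.3 24 0.3 0" --pt "-0.3 0.3 24 0.3 0"

```text
time_s: 9.07
tcp_pos: [512.9, 229.1, 131.0]
tcp_rot: [0.0, 0.965, 0.261, -0.0]
force: [-0.9, -0.1, -3.8]
gripper_width: 25.7
grasp_force: 60.1
```

```bash
python3 b.py 162 d3.png
```

```text
[512.87120918 229.13535081 131.01896232] [ 2.50127214e-05  9.65351112e-01  2.60954354e-01 -2.36225638e-04] [-0.8819152  -0.14509906 -3.77833409] [ 0.01507145 -0.03116211 -0.05570149]
rim (array([512.9, 229.8]), np.float64(72.8), 9565) 162.68460377484928
tilt [-7.11626334e-04 -1.82119412e-03  1.62672146e+02]
dark top 19 [410.55614251 265.40017733 154.25184102]
```

jog_arm --pt "0 0 1.5 0 0" --pt "0 0 2.7 0 0" --pt "0 0 2.7 0 0" --pt "0 0 2.7 0 0.6" --pt "0 0 2.7 0 0.6" --pt "0 0 2.7 0 0.6" --pt "0 0 2.7 0 0.6" --pt "0 0 2.7 0 0.6" --pt "0 0 -20 0 0.6" --pt "0 0 -55 0 0.6" --pt "0 0 -90 0 0.6" --pt "0 0 -125 0 0.7" --pt "0 0 -150 0 1" --pt "0 0 -150 0 1" --pt "0 0 -150 0 1"

```text
time_s: 10.47
tcp_pos: [513.8, 229.8, 283.1]
tcp_rot: [0.0, 0.965, 0.261, 0.002]
force: [-0.8, -1.0, -0.5]
gripper_width: 85.3
grasp_force: 0.0
```

```bash
python3 b.py 160 d4.png
```

```text
[513.78115197 229.77765392 283.08861434] [4.18442624e-05 9.65348904e-01 2.60956151e-01 1.83800684e-03] [-0.83597537 -1.01973342 -0.49400446] [-0.04127192 -0.03150882  0.01774709]
rim (array([512.9, 229.4]), np.float64(73.2), 1981) 160.46813148504734
tilt [-4.94621439e-04 -9.58409799e-04  1.60460932e+02]
dark top 0 0
```

jog_arm --pt "-6 41 0 0 1" --pt "-12 82 0 0 1" --pt "-19 123 0 0 1" --pt "-26 164 20 0 1" --pt "-32 205 40 0 1" --pt "-38 240 60 0 1" --pt "-38 248 90 0 1" --pt "-38 248 100 0 1" --pt "-38 248 100 0 1" --pt "-38 248 100 0 1"

```text
time_s: 11.45
tcp_pos: [604.2, -2.6, 180.4]
tcp_rot: [-0.001, 0.965, 0.262, -0.001]
force: [0.4, 0.1, 0.3]
gripper_width: 85.5
grasp_force: 0.0
```

```bash
cat > f.py <<'E'
from h import *
from w import fit
import sys
o=ctrl.observe();print(o['tcp_pos'],o['tcp_rot'],o['gripper_width'],o['joints'])
c=cam('wrist');P=cloud(c);Z=P[...,2];h=cv2.cvtColor(c['img'],cv2.COLOR_RGB2HSV).astype(int);H,S,V=h[...,0],h[...,1],h[...,2]
lo,hi,z=map(float,sys.argv[1:4])   # hue range, height of the ring's top
m=(H>lo)&(H<hi)&(S>110)&(abs(Z-z)<2.5)
n,l,st,ce=cv2.connectedComponentsWithStats(m.astype(np.uint8));i=1+st[1:,4].argmax();b=(l==i).astype(np.uint8)
print('px',ce[i],st[i])
ks,hier=cv2.findContours(b,cv2.RETR_CCOMP,cv2.CHAIN_APPROX_NONE)
for k,hh in zip(ks,hier[0]):
    if len(k)>15: print('hole' if hh[3]>=0 else 'outer',fit(np.array([ray(c,*p[0],z) for p in k])))
q=o['tcp_rot'];a=2*np.arctan2(q[2],q[1]);print('tool x angle',np.degrees(a))
if len(sys.argv)>5: 
    d=np.array([float(sys.argv[4]),float(sys.argv[5])])-o['tcp_pos'][:2];print('dx,dy',d@[np.cos(a),np.sin(a)],d@[np.sin(a),-np.cos(a)])
E
python3 f.py 5 22 20 606 -3
```

```text
[604.2156356   -2.6095927  180.35225814] [-0.00102914  0.96513187  0.26176007 -0.00104459] 85.54925992849472 [ 0.45508076  0.31012568 -0.59631872  1.61886455  0.17857789  1.27049737
 -1.21359298]
px [254.6347032  176.93789954] [ 235  158   40   39 1095]
outer (array([603.9,  -3.3]), np.float64(19.2), 112)
hole (array([603.9,  -3.2]), np.float64(7.3), 42)
tool x angle 30.349081169636168
dx,dy 1.3425805860451139 1.2384876032399783
```

jog_arm --pt "-0.5 0.4 35 0 0.8" --pt "-0.5 0.4 70 0 0.8" --pt "-0.5 0.4 105 0 0.8" --pt "-0.5 0.4 135 0 0.8" --pt "-0.5 0.4 155 0 0.8" --pt "-0.5 0.4 168 0 0.8" --pt "-0.5 0.4 177 0 0.8" --pt "-0.5 0.4 177 0 0.8" --pt "-0.5 0.4 177 0 0.8"

```text
time_s: 12.25
tcp_pos: [606.0, -4.1, 5.7]
tcp_rot: [0.0, 0.965, 0.261, 0.001]
force: [-0.6, -0.1, 0.0]
gripper_width: 68.3
grasp_force: 0.0
```

jog_arm --pt "-1.4 -1.8 3 0 0.8" --pt "-1.4 -1.8 3 0 0.8" --pt "-1.4 -1.8 3 0 0" --pt "-1.4 -1.8 3 0 0" --pt "-1.4 -1.8 3 0 0" --pt "-1.4 -1.8 3 0 0" --pt "-1.4 -1.8 3 0 0" --pt "-1.4 -1.8 3 0 0" --pt "-1.4 -1.8 3 0 0"

```text
time_s: 13.0
tcp_pos: [603.6, -4.0, 2.4]
tcp_rot: [0.0, 0.965, 0.261, 0.001]
force: [-1.7, -0.8, 5.2]
gripper_width: 37.0
grasp_force: 60.6
```

jog_arm --pt "0 0 -12 0 0" --pt "0 0 -45 0 0" --pt "0 0 -85 0 0" --pt "0 0 -125 0 0" --pt "0 0 -165 0 0" --pt "0 0 -200 0 0" --pt "0 0 -225 0 0" --pt "0 0 -240 0 0" --pt "0 0 -240 0 0" --pt "0 0 -240 0 0"

```text
time_s: 13.83
tcp_pos: [602.9, -3.8, 242.1]
tcp_rot: [0.0, 0.965, 0.261, 0.001]
force: [0.3, -0.2, -0.4]
gripper_width: 37.4
grasp_force: 60.2
```

```bash
cat > g.py <<'E'
from h import *
from w import fit
import sys
o=ctrl.observe();print(o['tcp_pos'],o['tcp_rot'],o['gripper_width'],o['force'])
c=cam('wrist');P=cloud(c);Z=P[...,2];h=cv2.cvtColor(c['img'],cv2.COLOR_RGB2HSV).astype(int);H,S,V=h[...,0],h[...,1],h[...,2]
lo,hi=map(float,sys.argv[1:3]);p=o['tcp_pos']
m=(H>lo)&(H<hi)&(S>90)&(np.hypot(P[...,0]-p[0],P[...,1]-p[1])<40)&(abs(Z-p[2])<45)
print(m.sum(),P[m].mean(0));zt=np.percentile(Z[m],80);print('top z pcts',np.percentile(Z[m],[5,25,50,75,95]))
t=m&(abs(Z-np.percentile(Z[m],90))<2);zt=np.median(Z[t]);print('top',t.sum(),zt,fit(P[t]))
ks,hier=cv2.findContours(t.astype(np.uint8),cv2.RETR_CCOMP,cv2.CHAIN_APPROX_NONE)
for k,hh in zip(ks,hier[0]):
    if len(k)>12: print('hole' if hh[3]>=0 else 'outer',k[:,0].mean(0),fit(np.array([ray(c,*x[0],zt) for x in k])))
v,u=np.where(t);q=P[t];A=np.c_[q[:,:2]-p[:2],np.ones(len(q))];print('tilt',np.linalg.lstsq(A,q[:,2],rcond=None)[0])
x,y=int(u.mean()),int(v.mean());cv2.imwrite('pics/'+sys.argv[3],cv2.resize(c['img'][max(y-70,0):y+70,max(x-95,0):x+95,::-1],None,fx=4,fy=4))
a=2*np.arctan2(o['tcp_rot'][2],o['tcp_rot'][1]);print('ang',np.degrees(a))
E
python3 g.py 5 22 g1.png
```

```text
[602.92493291  -3.84401704 242.10288617] [3.75410321e-04 9.65345480e-01 2.60974135e-01 6.81854163e-04] 37.422529253520665 [ 0.27504461 -0.21324405 -0.37525601]
6441 [605.96857429  -1.49430507 258.16278844]
top z pcts [246.54831531 258.86914957 259.88233922 260.39381349 261.02787705]
top 4825 260.12392497423957 (array([604.1,  -2.6]), np.float64(14.8), 4533)
outer [251.77256318 259.1299639 ] (array([604. ,  -2.6]), np.float64(19.1), 277)
hole [252.68 263.25] (array([604.1,  -2.6]), np.float64(7.3), 100)
tilt [-5.84140002e-04  4.92382706e-05  2.60126529e+02]
ang 30.2557527850793
```

View pics/g1.png

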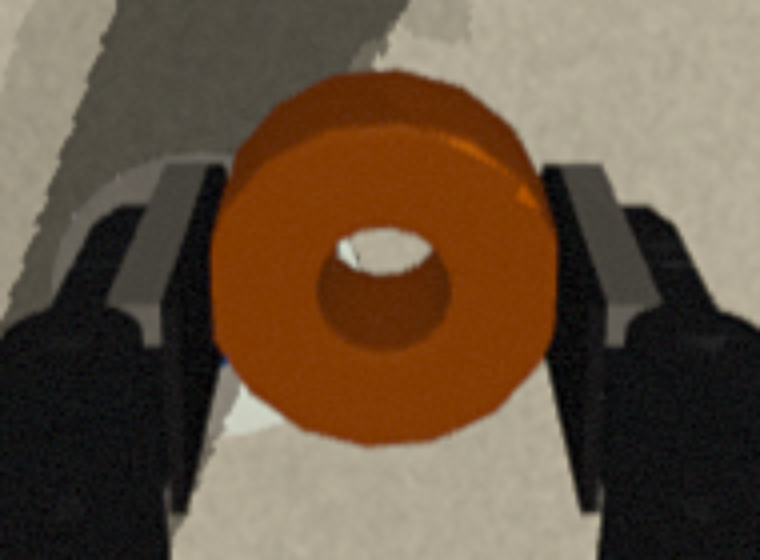

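The collar is held level, its bore clear at crop centre (384,290).

jog_arm --pt "6 -40 0 0 0" --pt "12 -80 0 0 0" --pt "18 -120 0 0 0" --pt "24 -160 0 0 0" --pt "30 -195 0 0 0" --pt "35 -225 0 0 0" --pt "38 -246.5 0 0 0" --pt "38 -246.5 0 0 0" --pt "38 -246.5 0 0 0" --pt "38 -246.5 0 0 0"

```text
time_s: 14.72
tcp_pos: [511.3, 226.7, 239.8]
tcp_rot: [0.0, 0.965, 0.261, -0.001]
force: [0.3, -0.2, -1.4]
gripper_width: 37.1
grasp_force: 60.3
```

```bash
python3 g.py 5 22 g2.png
python3 - <<'E'
from h import *
c=cam('wrist');P=cloud(c);Z=P[...,2]
m=(np.hypot(P[...,0]-512.5,P[...,1]-229.5)<9)&(Z>170)&(Z<200);print(m.sum(),P[m].mean(0) if m.any() else 0)
E
```

```text
[511.26675996 226.71643669 239.76583284] [ 4.92964097e-04  9.65456300e-01  2.60561527e-01 -1.25706899e-03] 37.122426859284374 [ 0.30289677 -0.15182308 -1.40648486]
6491 [514.26674066 229.0606861  255.88368214]
top z pcts [244.19303695 256.63862492 257.58624836 258.10090964 258.77088603]
top 4872 257.8277040117616 (array([512.4, 228. ]), np.float64(14.8), 4608)
outer [252.53531599 259.38289963] (array([512.3, 227.9]), np.float64(19.1), 269)
hole [254.32352941 263.82352941] (array([512.4, 227.8]), np.float64(7.3), 102)
tilt [-4.21018722e-03 -2.55208016e-03  2.57849756e+02]
ang 30.206795758871603
183 [515.0476998  232.13842038 183.35254058]
```

jog_arm --pt "0.9 -1.2 0 0 0" --pt "0.9 -1.2 12 0 0" --pt "0.9 -1.2 24 0 0" --pt "0.9 -1.2 34 0 0" --pt "0.9 -1.2 38 0 0" --pt "0.9 -1.2 38 0 0" --pt "0.9 -1.2 38 0 0"

```text
time_s: 15.4
tcp_pos: [511.4, 229.5, 202.8]
tcp_rot: [-0.0, 0.965, 0.261, -0.0]
force: [0.0, -0.0, -0.5]
gripper_width: 37.4
grasp_force: 60.3
```

```bash
python3 g.py 5 22 g3.png
python3 - <<'E'
from h import *
c=cam('wrist');P=cloud(c);Z=P[...,2]
m=(np.hypot(P[...,0]-512.5,P[...,1]-229.5)<9)&(Z>191)&(Z<196);print(m.sum(),P[m].mean(0) if m.any() else 0)
E
```

```text
[511.36854144 229.54997889 202.78941519] [-1.94938588e-05  9.65341849e-01  2.60988312e-01 -4.62920819e-04] 37.38201855214727 [ 0.03370546 -0.02239837 -0.54667178]
6510 [514.36860736 231.80906542 218.95919056]
top z pcts [207.11508086 219.65894535 220.63378715 221.1487692  221.81898957]
top 4861 220.87095069805463 (array([512.5, 230.7]), np.float64(14.8), 4563)
outer [252.65124555 258.65836299] (array([512.4, 230.7]), np.float64(19.1), 280)
hole [253.13131313 263.56565657] (array([512.4, 230.8]), np.float64(7.3), 99)
tilt [-1.88258679e-03 -9.56550749e-04  2.20878812e+02]
ang 30.257429672826593
0 0
```

View pics/g3.png

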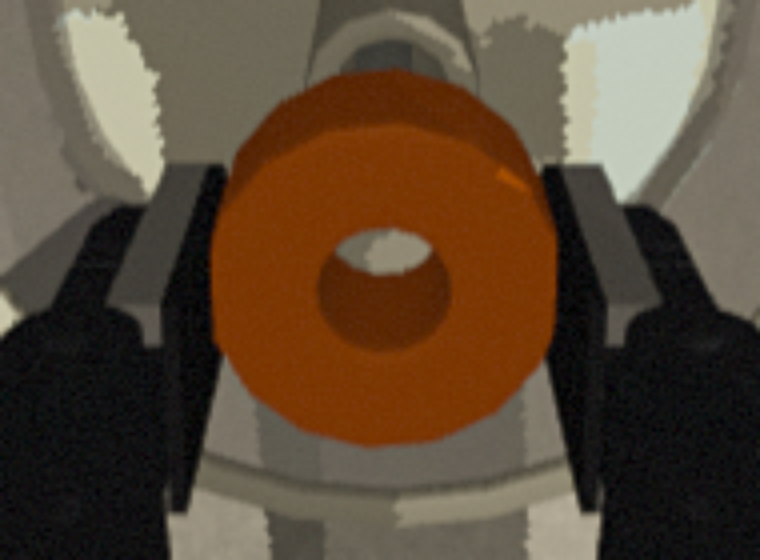

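The bowl's tube shows above the collar and the spindle tip is just visible through the bore. I correct by about 1 mm and descend.

jog_arm --pt "-0.6 1.1 2 0 0" --pt "-0.6 1.1 5 0 0" --pt "-0.6 1.1 8 0 0" --pt "-0.6 1.1 11 0 0" --pt "-0.6 1.1 14 0 0" --pt "-0.6 1.1 17 0 0" --pt "-0.6 1.1 17 0 0"

```text
time_s: 16.08
tcp_pos: [511.2, 228.2, 185.4]
tcp_rot: [0.0, 0.965, 0.261, -0.001]
force: [0.5, -0.1, -0.8]
gripper_width: 37.2
grasp_force: 60.3
```

```bash
python3 g.py 5 22 g4.png
```

```text
[511.1843865  228.15333066 185.40067973] [ 6.38073767e-05  9.65349212e-01  2.60960588e-01 -6.83670561e-04] 37.15191283105189 [ 0.48231308 -0.13372279 -0.84831185]
6537 [514.22601274 230.40845132 201.34920509]
top z pcts [189.67240657 202.26420019 203.24770767 203.75490374 204.41522964]
top 4883 203.49501718543857 (array([512.3, 229.3]), np.float64(14.8), 4589)
outer [254.26373626 258.94139194] (array([512.2, 229.3]), np.float64(19.2), 272)
hole [253.88 263.88] (array([512.4, 229.3]), np.float64(7.3), 100)
tilt [-3.49260959e-03  3.00816095e-04  2.03497989e+02]
ang 30.254142577005837
```

jog_arm --pt "0 0 7 0 0" --pt "0 0 14 0 0" --pt "0 0 20 0 0" --pt "0 0 25 0 0" --pt "0 0 28 0 0" --pt "0 0 28 0 0" --pt "0 0 28 0 0"

```text
time_s: 16.72
tcp_pos: [511.7, 228.5, 158.1]
tcp_rot: [-0.0, 0.965, 0.261, -0.0]
force: [-0.6, -0.1, -0.3]
gripper_width: 37.5
grasp_force: 60.3
```

```bash
python3 g.py 5 22 g5.png
```

```text
[511.65388309 228.45242409 158.13134924] [-1.92864310e-05  9.65335591e-01  2.61011871e-01 -4.84393203e-06] 37.46475949916852 [-0.62147499 -0.09733851 -0.29670471]
5880 [515.75764174 231.19991373 174.40856035]
top z pcts [162.79706103 175.28964512 176.00426408 176.48515419 177.14560033]
top 4587 176.19291556915448 (array([512.5, 229.5]), np.float64(15.3), 4121)
outer [252.65925926 259.30740741] (array([512.6, 229.5]), np.float64(19.1), 270)
hole [252.44444444 268.54700855] (array([509.9, 228.4]), np.float64(8.9), 114)
tilt [-2.08418999e-03  1.10299924e-04  1.76202676e+02]
ang 30.260222943223447
```

jog_arm --pt "0 0 1 0 0" --pt "0 0 1 0 0.7" --pt "0 0 1 0 0.7" --pt "0 0 1 0 0.7" --pt "0 0 1 0 0.7" --pt "0 0 -20 0 0.7" --pt "0 0 -55 0 0.7" --pt "0 0 -90 0 0.7" --pt "-25 27 -105 0 1" --pt "-50 55 -105 0 1" --pt "-78 84 -105 0 1" --pt "-104 112 -105 0 1" --pt "-130 140 -90 0 1" --pt "-155 168 -70 0 1" --pt "-174.6 188.7 -40 0 1" --pt "-174.6 188.7 -20 0 1" --pt "-174.6 188.7 -20 0 1" --pt "-174.6 188.7 -20 0 1"

```text
time_s: 18.27
tcp_pos: [455.5, -22.1, 178.1]
tcp_rot: [-0.001, 0.965, 0.261, -0.001]
force: [-1.1, 0.5, 0.2]
gripper_width: 85.4
grasp_force: 0.0
```

```bash
python3 f.py 98 130 26 456 -22.5
```

```text
[455.45056243 -22.05293313 178.11432616] [-5.37536539e-04  9.65318283e-01  2.61074756e-01 -5.42628691e-04] 85.37954096936886 [ 0.54096184 -0.0416711  -0.53249965  1.96329999 -0.02335176  1.21562351
 -1.02553271]
px [254.14231499 177.94686907] [239 164  31  29 527]
outer (array([455.9, -21.9]), np.float64(13.8), 85)
hole (array([455.9, -22. ]), np.float64(7.5), 44)
tool x angle 30.267696921374814
dx,dy 0.24919823976883076 0.6630615820522079
```

jog_arm --pt "0.4 0 35 0 0.7" --pt "0.4 0 70 0 0.7" --pt "0.4 0 105 0 0.7" --pt "0.4 0 130 0 0.7" --pt "0.4 0 150 0 0.7" --pt "0.4 0 162 0 0.7" --pt "0.4 0 168 0 0.7" --pt "0.4 0 168 0 0.7" --pt "0.4 0 168 0 0.7"

```text
time_s: 19.07
tcp_pos: [457.8, -21.7, 11.6]
tcp_rot: [0.0, 0.965, 0.262, 0.001]
force: [-0.1, 0.3, 0.1]
gripper_width: 59.9
grasp_force: 0.0
```

jog_arm --pt "-1.8 -0.7 3 0 0.7" --pt "-1.8 -0.7 3 0 0.7" --pt "-1.8 -0.7 3 0 0" --pt "-1.8 -0.7 3 0 0" --pt "-1.8 -0.7 3 0 0" --pt "-1.8 -0.7 3 0 0" --pt "-1.8 -0.7 3 0 0" --pt "-1.8 -0.7 3 0 0" --pt "-1.8 -0.7 3 0 0"

```text
time_s: 19.82
tcp_pos: [454.7, -22.9, 8.2]
tcp_rot: [0.0, 0.965, 0.261, 0.0]
force: [-2.3, 0.1, 5.7]
gripper_width: 28.0
grasp_force: 58.6
```

jog_arm --pt "0 0 -12 0 0" --pt "0 0 -45 0 0" --pt "0 0 -85 0 0" --pt "0 0 -125 0 0" --pt "0 0 -165 0 0" --pt "0 0 -200 0 0" --pt "0 0 -222 0 0" --pt "0 0 -235 0 0" --pt "0 0 -235 0 0" --pt "0 0 -235 0 0"

```text
time_s: 20.65
tcp_pos: [454.4, -22.7, 242.3]
tcp_rot: [0.0, 0.965, 0.261, 0.0]
force: [1.1, 0.5, -1.8]
gripper_width: 28.1
grasp_force: 59.5
```

```bash
python3 g.py 98 130 h1.png
```

```text
[454.35518073 -22.71088853 242.31744811] [3.54410574e-04 9.65360801e-01 2.60918197e-01 3.06004747e-04] 28.13429668235044 [ 1.07325993  0.46835598 -1.80119582]
3918 [457.04062982 -20.46818691 257.24788305]
top z pcts [243.94822644 254.49892849 259.93264789 260.64683644 261.47041928]
top 2355 260.47054466766065 (array([455.5, -21.4]), np.float64(11.4), 2323)
outer [253.90452261 259.91959799] (array([455.5, -21.4]), np.float64(14.2), 199)
hole [254.19811321 264.44339623] (array([455.6, -21.5]), np.float64(7.3), 106)
tilt [-2.72306708e-03  7.28650036e-04  2.60471858e+02]
ang 30.2491067446551
```

jog_arm --pt "25 -27 0 0 0" --pt "52 -56 0 0 0" --pt "79 -85 0 0 0" --pt "106 -113 0 0 0" --pt "132 -141 0 0 0" --pt "155 -166 0 0 0" --pt "170 -182 0 0 0" --pt "175.7 -188.1 0 0 0" --pt "175.7 -188.1 0 0 0" --pt "175.7 -188.1 0 0 0" --pt "175.7 -188.1 0 0 0"

```text
time_s: 21.62
tcp_pos: [511.3, 226.0, 241.4]
tcp_rot: [0.001, 0.966, 0.26, -0.001]
force: [-0.1, -0.4, -0.9]
gripper_width: 28.3
grasp_force: 59.5
```

```bash
python3 g.py 98 130 h2.png
```

```text
[511.27300497 225.98101148 241.35067465] [ 7.80774772e-04  9.65663385e-01  2.59793643e-01 -9.37888035e-04] 28.30332926631557 [-0.10077666 -0.42519727 -0.86983013]
3916 [514.01534204 228.1750144  256.20313087]
top z pcts [242.84610636 253.46606796 258.91110486 259.63446717 260.4344673 ]
top 2343 259.45994903745475 (array([512.5, 227.3]), np.float64(11.4), 2303)
outer [253.63316583 259.82914573] (array([512.5, 227.2]), np.float64(14.1), 198)
hole [253.10576923 264.22115385] (array([512.4, 227.3]), np.float64(7.3), 104)
tilt [-4.71362092e-03 -1.99502003e-03  2.59455668e+02]
ang 30.115658949808513
```

jog_arm --pt "0.5 -0.9 0 0 0" --pt "0.5 -0.9 12 0 0" --pt "0.5 -0.9 24 0 0" --pt "0.5 -0.9 31 0 0" --pt "0.5 -0.9 34 0 0" --pt "0.5 -0.9 34 0 0" --pt "0.5 -0.9 34 0 0"

```text
time_s: 22.25
tcp_pos: [511.2, 229.3, 208.0]
tcp_rot: [-0.0, 0.965, 0.261, -0.0]
force: [0.9, 0.9, -1.0]
gripper_width: 27.9
grasp_force: 59.5
```

```bash
python3 g.py 98 130 h3.png
```

```text
[511.17955946 229.31756943 207.99648664] [-9.31739103e-06  9.65339270e-01  2.60998129e-01 -2.64416301e-04] 27.86221363425094 [ 0.88050206  0.89322198 -0.96241847]
3943 [513.95131083 231.50441622 222.99703258]
top z pcts [209.4302433  220.17479039 225.5824221  226.3068199  227.14133112]
top 2324 226.11504555154266 (array([512.4, 230.6]), np.float64(11.3), 2286)
outer [252.50980392 259.27941176] (array([512.3, 230.5]), np.float64(14.1), 204)
hole [253.12121212 263.66666667] (array([512.4, 230.6]), np.float64(7.3), 99)
tilt [-4.96714409e-03 -3.05929790e-03  2.26123761e+02]
ang 30.258592774164768
```

jog_arm --pt "-0.5 1 2 0 0" --pt "-0.5 1 5 0 0" --pt "-0.5 1 8 0 0" --pt "-0.5 1 11 0 0" --pt "-0.5 1 14 0 0" --pt "-0.5 1 17 0 0" --pt "-0.5 1 17 0 0"

```text
time_s: 22.88
tcp_pos: [511.0, 228.0, 190.4]
tcp_rot: [0.0, 0.965, 0.261, -0.001]
force: [0.5, 0.3, -2.4]
gripper_width: 27.7
grasp_force: 59.5
```

```bash
python3 g.py 98 130 h4.png
```

```text
[510.96116684 228.00002707 190.4279097 ] [ 7.45284378e-05  9.65339506e-01  2.60996576e-01 -6.48319750e-04] 27.704101858520787 [ 0.46992166  0.3056808  -2.37726588]
3919 [513.69395925 230.22315279 205.27096714]
top z pcts [191.93291432 202.28483911 208.01311386 208.69654166 209.49404989]
top 2357 208.53212966454527 (array([512.3, 229.3]), np.float64(11.4), 2315)
outer [253.97014925 259.31343284] (array([512.2, 229.3]), np.float64(14.2), 201)
hole [252.82905983 265.26495726] (array([512.2, 229.3]), np.float64(7.3), 115)
tilt [-6.34330263e-03 -3.59958954e-04  2.08540618e+02]
ang 30.25841388495402
```

Underside at 182.5, centred. I lower the last 7 mm, release and rise.

jog_arm --pt "0 0 3 0 0" --pt "0 0 5 0 0" --pt "0 0 6.5 0 0" --pt "0 0 6.5 0 0" --pt "0 0 6.5 0 0.6" --pt "0 0 6.5 0 0.6" --pt "0 0 6.5 0 0.6" --pt "0 0 6.5 0 0.6" --pt "0 0 -15 0 0.6" --pt "0 0 -45 0 0.6" --pt "0 0 -80 0 0.8" --pt "0 0 -110 0 1" --pt "0 0 -110 0 1" --pt "0 0 -110 0 1" --pt "0 0 -110 0 1"

```text
time_s: 24.18
tcp_pos: [511.2, 228.1, 300.9]
tcp_rot: [0.0, 0.965, 0.261, -0.0]
force: [0.5, -1.1, -0.3]
gripper_width: 85.0
grasp_force: 0.0
```

Run:
```python
from h import *
from w import fit
o=ctrl.observe();print(o['tcp_pos'],o['gripper_width'])
c=cam('wrist');P=cloud(c);Z=P[...,2];d=np.hypot(P[...,0]-512.5,P[...,1]-229.5)
q=P[(d<50)&(d>18)&(abs(Z-179)<8)];A=np.c_[q[:,:2]-[512.5,229.5],np.ones(len(q))];print('disc plate',len(q),np.linalg.lstsq(A,q[:,2],rcond=None)[0])
m=(d<16)&(Z>197)&(Z<206);print('hub',np.median(Z[m]))
m=(d>68)&(d<78)&(abs(Z-160)<6);print('rim',np.median(Z[m]),fit(P[m]))
save(c,'end.png')
```

```text
[511.19950582 228.10650872 300.85464788] 85.03674088347104
disc plate 8962 [ 1.56745652e-04 -9.05585893e-04  1.79671430e+02]
hub 201.36709497361755
rim 160.23073183553387 (array([513. , 229.4]), np.float64(72.6), 3737)
```

View pics/end.png

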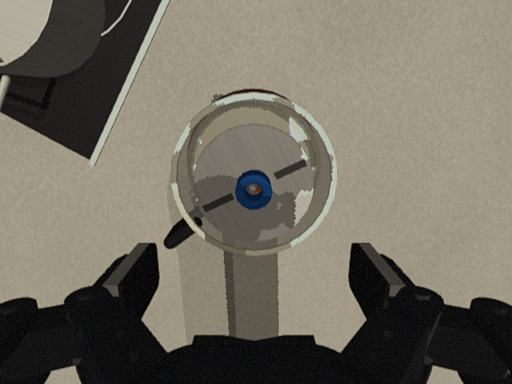

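The disc lies flat at the right height (plate top about 179.7, hub top 201.4), with the spindle in the bore at (254,189). The bowl is seated and the gripper is clear.

```bash
python3 -c "from plant import ctrl;print(ctrl.finish_job())"
```

```text
the job is handed in; nothing more can be done
None
```

The food processor is together and handed in at about 24 s: the bowl is seated level on both pegs, then the collar, then the disc flat on top with its hub up, everything released, and the pot, tub and jar not touched.

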